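# Find the full tin by feel

## Robot

A 6-joint arm with a two-finger parallel gripper is mounted at the origin on the work surface. World frame = base frame: x ahead of the robot, y to its left, z up, the work surface at z = 0. Lengths are in mm, angles in rad, forces in N, time in s.
With the tool pointing down it reaches from about 350 to 875 mm from the base axis. Payload 4.2 kg.
Tool frame: the origin (TCP) lies midway between the tips of the shut fingers; the grasp point (between the pads) lies 19 mm behind it; z points along the fingers, y is the line along which they close (so a half turn about z gives the same grasp; the last joint's range is limited). The gripper opens to 87 mm and grips with 3 to 60 N. Pads are 19 mm wide; open, the fingers measure 117 mm over their backs; the gripper's body (75 mm by 190 mm) begins 51 mm behind the grasp point.
Start: joints at [1.461, 0.385, 0.008, 0, -1.194, -0.259], TCP at [225.277, 582.966, 222.55] pointing down, gripper open.
Joint ranges: [-3.14, 3.14], [-1.21, 2.06], [-1.07, 1.41], [-3.16, 2.05], [-2.99, -0.16], [-3.1, 3.1]. Speed limits (rad/s): [2.79, 2.79, 3.14, 3.14, 3.14, 3.14].

## Interface

Orientations are given as [roll, pitch, yaw] about the fixed x, y, z axes, in that order (R = Rz(yaw) Ry(pitch) Rx(roll)).
In Python, from station import sensors, snapshot, get_calibration, manip gives the robot as it stands.
- The arm moves only by the shell command python3 -m crank 'ROWS' [FORCE]. ROWS is a JSON object of lists of equal length, an entry for each row: "travel": the shift along the tool's x, y, z scaled (see below), a list of three; "turn": the turn, a rotation vector about the tool's x, y, z scaled (see below), a list of three; "grip": the closure, from 0 (fully open) to 1 (shut). In form: {"travel": [[tx, ty, tz], ...], "turn": [[ax, ay, az], ...], "grip": [grip, ...]}. A call has exactly 5 rows; each row is the pose to reach, as a shift and turn from the pose commanded when the call began, along the tool's axes at that moment; what a row does not reach only later rows make up. The controller multiplies each number of a shift by 120 mm and each number of a turn by 60 degrees. A row lasts 1/10 s, in which the tool goes at most 50 mm and 8.59 degrees, less where a joint would pass 70% of its speed; a pose out of reach is approached as far as the arm can. A call with a number of a shift or a turn outside -1 to 1 is refused whole. A call with a gripper value outside its range is refused whole. The fingers move at their own pace and stop on an object; FORCE is the grip in N (left out, the last holds). Time passes only in rows, so rows that repeat a pose let the fingers close, or fill a call up. It gives the time, the measured TCP pose, the force, the opening and the grip force at its end, in the units of the state.
- sensors.state(): the state, without advancing time (a new reading comes with each control period).
- snapshot(name): name is "scene" or "top" or "wrist"; returns the picture (480x640x3 uint8, red, green, blue); there is no depth.
- get_calibration(name): a dict with "fx", "fy", "cx", "cy" (pixels), "dist" ([k1, k2, p1, p2, k3] as OpenCV has them; the pictures are not rectified), "pose" (4x4, takes a point from camera to world coordinates). Camera axes: x right, y down, z forward; pixel columns grow to the right and rows downward; lengths in mm; the calibration is good to about 2 mm. A picture is of the moment at which its call begins: read the wrist's pose just before it. get_calibration takes no time and is no camera call; for the wrist camera it gives the pose at the moment of the call.
- manip.finish_job(): hands the job in; it is judged then, once.
The state is a dict: "t": time; "joint_pos": joint angles; "joint_velocities": joint speeds; "tau": joint torques, N m; "tool_pos": TCP position; "tool_rot": TCP orientation; "contact_force": force on the tool from outside, world axes, zero at the start; "ft_torque": the same for the moment, N m; "width": finger opening in mm; "grasp_force": force on a finger pad.
Only numpy, scipy, OpenCV 4.12 (cv2) and the standard library are available. Lean on these libraries where they do the work, as an engineer would, in place of code of your own. Each camera call takes 0.05 s, during which the arm holds its last target. There are 200 camera calls.

## Task

Three identical closed tins stand in a row on the wooden board, and only their weight tells which one is full. Starting with the robot's left-hand tin, then the middle, then the right-hand one, lift each straight up about 8 cm above its place to feel its weight and stand it back upright where it was, without tipping or dropping any tin or disturbing the other kitchen things. Finish while holding the heaviest tin up in the gripper, upright, still and a good 15 cm above the board, with the two lighter tins standing in their own places; do not put the heaviest down at the end (if it is the last one lifted it may simply stay in hand).

Things in the scene. Friction and masses are not known exactly. Their poses are not given: they have to be found in the camera images.
- board: low wooden serving board fixed to the worktop, 120 mm (its x) by 400 mm (its y) by 15 mm high, its position and yaw vary. Origin: centre of its underside; y along its length towards the robot's left, z up. Three flush inlaid cork discs (74 mm diameter) mark the places, 130 mm apart along its length.
- place_left (a point): left-hand place (seen from the robot, +y side): centre of the cork disc, on the board's top face, 15 mm above the worktop; axes as the board's
- place_middle (a point): middle place: centre of the cork disc on the board's top face, axes as the board's
- place_right (a point): right-hand place (-y side): centre of the cork disc on the board's top face, axes as the board's
- tin_k: one of three identical closed round metal tins: plain upright cylinder, 58 mm diameter, 110 mm high (the top 24 mm is the lid, flush and firmly shut). Smooth sides, may be gripped anywhere. Stands on one of the three places of the board; which tin stands where is shuffled. The three hold different loads: each tin weighs between 0.12 and 0.48 kg, the heaviest is at least 0.15 kg heavier than each of the others. Origin: centre of its underside, z up along its axis.
- tin_m: one of three identical closed round metal tins: plain upright cylinder, 58 mm diameter, 110 mm high (the top 24 mm is the lid, flush and firmly shut). Smooth sides, may be gripped anywhere. Stands on one of the three places of the board; which tin stands where is shuffled. The three hold different loads: each tin weighs between 0.12 and 0.48 kg, the heaviest is at least 0.15 kg heavier than each of the others. Origin: centre of its underside, z up along its axis.
- tin_p: one of three identical closed round metal tins: plain upright cylinder, 58 mm diameter, 110 mm high (the top 24 mm is the lid, flush and firmly shut). Smooth sides, may be gripped anywhere. Stands on one of the three places of the board; which tin stands where is shuffled. The three hold different loads: each tin weighs between 0.12 and 0.48 kg, the heaviest is at least 0.15 kg heavier than each of the others. Origin: centre of its underside, z up along its axis.
- bento: yellow closed lunch box with clips on its short sides, 115 x 184 mm, 60 mm high, beyond the board. Bystander, stays where it is. Origin: centre of its underside.
- rice_bowl: white ceramic bowl, 116 mm across the rim, 62 mm high, beyond the board. Bystander, stays where it is. Origin: centre of its underside.
- grinder: small wooden spice grinder with knob top, 48 mm diameter, 97 mm high, to the robot's left of the board. Bystander, stays where it is. Origin: centre of its underside.
- egg_mould: white plastic egg mould shaped as a bear's head on a 62 x 74 mm base, 46 mm high, to the robot's right of the board. Bystander, stays where it is. Origin: centre of its underside.
There are look-alikes about, which are no part of the job. Leave any green look-alike of the tin_k alone.

How it is judged (in metres and radians):
On the way, in this order (a step that is already met when the one before it is completed fails the run):
1. the tin of the left-hand place is lifted more than 5 cm straight above it (within 55 mm sideways), upright, in the fingers (((z of tin_k in the frame of place_left above 0.05 m and horizontal distance between tin_k and place_left below 0.055 m and contact force between the fingers and tin_k above 0.5 N and angle between tin_k's own z axis and vertical below 0.35 rad) or (z of tin_m in the frame of place_left above 0.05 m and horizontal distance between tin_m and place_left below 0.055 m and contact force between the fingers and tin_m above 0.5 N and angle between tin_m's own z axis and vertical below 0.35 rad) or (z of tin_p in the frame of place_left above 0.05 m and horizontal distance between tin_p and place_left below 0.055 m and contact force between the fingers and tin_p above 0.5 N and angle between tin_p's own z axis and vertical below 0.35 rad))), for 0.2 s.
2. the tin of the middle place is lifted more than 5 cm straight above it (within 55 mm sideways), upright, in the fingers (((z of tin_k in the frame of place_middle above 0.05 m and horizontal distance between tin_k and place_middle below 0.055 m and contact force between the fingers and tin_k above 0.5 N and angle between tin_k's own z axis and vertical below 0.35 rad) or (z of tin_m in the frame of place_middle above 0.05 m and horizontal distance between tin_m and place_middle below 0.055 m and contact force between the fingers and tin_m above 0.5 N and angle between tin_m's own z axis and vertical below 0.35 rad) or (z of tin_p in the frame of place_middle above 0.05 m and horizontal distance between tin_p and place_middle below 0.055 m and contact force between the fingers and tin_p above 0.5 N and angle between tin_p's own z axis and vertical below 0.35 rad))), for 0.2 s.
3. the tin of the right-hand place is lifted more than 5 cm straight above it (within 55 mm sideways), upright, in the fingers (((z of tin_k in the frame of place_right above 0.05 m and horizontal distance between tin_k and place_right below 0.055 m and contact force between the fingers and tin_k above 0.5 N and angle between tin_k's own z axis and vertical below 0.35 rad) or (z of tin_m in the frame of place_right above 0.05 m and horizontal distance between tin_m and place_right below 0.055 m and contact force between the fingers and tin_m above 0.5 N and angle between tin_m's own z axis and vertical below 0.35 rad) or (z of tin_p in the frame of place_right above 0.05 m and horizontal distance between tin_p and place_right below 0.055 m and contact force between the fingers and tin_p above 0.5 N and angle between tin_p's own z axis and vertical below 0.35 rad))), for 0.2 s.
At the end, for the whole second after the job is handed in: the heaviest tin is in the fingers, underside over 12 cm above the board, tilt under 0.3 rad, under 5 cm/s, touching nothing else; the other two stand upright, still, released, within 30 mm of their starts, each pressing on the board with under 3.2 N (the heaviest would with over 4) (((z of tin_k in the frame of place_middle above 0.12 m and angle between tin_k's own z axis and vertical below 0.3 rad and linear speed of tin_k below 0.05 m/s and contact force between the fingers and tin_k above 0.5 N and contact force between tin_k and board below 0.1 N and contact force between each of tin_k, the fingers and tin_m below 0.1 N and contact force between each of tin_k, the fingers and tin_p below 0.1 N and contact force between tin_k and bento below 0.1 N and contact force between tin_k and rice_bowl below 0.1 N and contact force between tin_k and grinder below 0.1 N and contact force between tin_k and egg_mould below 0.1 N and contact force between tin_m and board between 0.5 and 3.2 N and distance of each of tin_m, tin_p from where it was at the start of the episode below 0.03 m and angle between each of tin_m, tin_p's own z axis and vertical below 0.1 rad and linear speed of each of tin_m, tin_p below 0.03 m/s and contact force between tin_p and board between 0.5 and 3.2 N) or (z of tin_m in the frame of place_middle above 0.12 m and angle between tin_m's own z axis and vertical below 0.3 rad and linear speed of tin_m below 0.05 m/s and contact force between the fingers and tin_m above 0.5 N and contact force between tin_m and board below 0.1 N and contact force between each of tin_m, the fingers and tin_k below 0.1 N and contact force between each of tin_m, the fingers and tin_p below 0.1 N and contact force between tin_m and bento below 0.1 N and contact force between tin_m and rice_bowl below 0.1 N and contact force between tin_m and grinder below 0.1 N and contact force between tin_m and egg_mould below 0.1 N and contact force between tin_k and board between 0.5 and 3.2 N and distance of each of tin_k, tin_p from where it was at the start of the episode below 0.03 m and angle between each of tin_k, tin_p's own z axis and vertical below 0.1 rad and linear speed of each of tin_k, tin_p below 0.03 m/s and contact force between tin_p and board between 0.5 and 3.2 N) or (z of tin_p in the frame of place_middle above 0.12 m and angle between tin_p's own z axis and vertical below 0.3 rad and linear speed of tin_p below 0.05 m/s and contact force between the fingers and tin_p above 0.5 N and contact force between tin_p and board below 0.1 N and contact force between each of tin_p, the fingers and tin_k below 0.1 N and contact force between each of tin_p, the fingers and tin_m below 0.1 N and contact force between tin_p and bento below 0.1 N and contact force between tin_p and rice_bowl below 0.1 N and contact force between tin_p and grinder below 0.1 N and contact force between tin_p and egg_mould below 0.1 N and contact force between tin_k and board between 0.5 and 3.2 N and distance of each of tin_k, tin_m from where it was at the start of the episode below 0.03 m and angle between each of tin_k, tin_m's own z axis and vertical below 0.1 rad and linear speed of each of tin_k, tin_m below 0.03 m/s and contact force between tin_m and board between 0.5 and 3.2 N))); the arm keeps its last pose, push and grip.
It fails at once if a tin is tipped more than 0.5 rad (angle between any of tin_k, tin_m, tin_p's own z axis and vertical above 0.5 rad).
It fails at once if a tin is dropped (falls faster than 0.6 m/s out of the fingers) ((linear speed of tin_k above 0.6 m/s and contact force between the fingers and tin_k below 0.1 N) or (linear speed of tin_m above 0.6 m/s and contact force between the fingers and tin_m below 0.1 N) or (linear speed of tin_p above 0.6 m/s and contact force between the fingers and tin_p below 0.1 N)).
It fails at once if another kitchen thing is moved more than 3 cm or tipped over (distance of any of bento, rice_bowl, grinder, egg_mould from where it was at the start of the episode above 0.03 m or angle between any of bento, rice_bowl, grinder, egg_mould's own z axis and vertical above 0.4 rad).
It also fails if it takes over 67 s, if anything falls off the work surface, if the arm or the gripper's body presses on something with over 40 N, if the wrist force passes 120 N, or if a joint passes its speed limit or range.

## Working session

There is one attempt and no reset: what is moved stays moved. The work goes in short steps, Python scripts to look and compute and a shell command to move; the robot and the scene stay as the last step left them, time stands still between calls to the robot, and variables do not carry over. Pictures are saved under pics/ and viewed, at most 10 in all, crops included, and the job is handed in when it is done.

```bash
mkdir -p pics; python3 - <<'E'
from station import sensors, snapshot, get_calibration
import cv2, numpy as np
s=sensors.state(); print({k:np.round(v,3).tolist() for k,v in s.items()})
for n in("top","scene"):
    c=get_calibration(n); print(n,c)
    cv2.imwrite(f"pics/{n}0.png",snapshot(n)[:,:,::-1])
E
```

```text
{'t': 0.0, 'joint_pos': [1.461, 0.386, 0.007, -0.0, -1.194, -0.259], 'joint_velocities': [0.001, 0.001, 0.001, 0.0, 0.001, -0.001], 'tau': [0.001, -39.067, 18.74, 4.22, 0.011, -0.0], 'tool_pos': [225.062, 582.444, 221.477], 'tool_rot': [3.139, -0.0, -0.369], 'contact_force': [-0.179, -1.065, -0.142], 'ft_torque': [0.009, 0.012, -0.023], 'grasp_force': 0.0, 'width': 86.933}
top {'fx': 545.3129286004835, 'fy': 545.3129286004835, 'cx': 314.93546874641424, 'cy': 241.84468487901745, 'dist': array([-0.12477775,  0.        ,  0.        ,  0.        ,  0.        ]), 'pose': array([[-1.41360979e-02, -9.92333705e-01,  1.22776175e-01,
         4.58909330e+02],
       [-9.99768318e-01,  1.60205925e-02,  1.43753549e-02,
        -2.12815295e+01],
       [-1.62320962e-02, -1.22544518e-01, -9.92330268e-01,
         1.52886346e+03],
       [ 0.00000000e+00,  0.00000000e+00,  0.00000000e+00,
         1.00000000e+00]])}
scene {'fx': 488.1543430934921, 'fy': 488.1543430934921, 'cx': 326.5750100879933, 'cy': 234.1651601409175, 'dist': array([0.04203152, 0.        , 0.        , 0.        , 0.        ]), 'pose': array([[-3.40431185e-01,  6.44058973e-01, -6.85050835e-01,
         1.53311606e+03],
       [ 9.40264140e-01,  2.35629535e-01, -2.45727631e-01,
         2.97805530e+02],
       [ 3.15512428e-03, -7.27782083e-01, -6.85801199e-01,
         9.48863160e+02],
       [ 0.00000000e+00,  0.00000000e+00,  0.00000000e+00,
         1.00000000e+00]])}
```

View pics/top0.png

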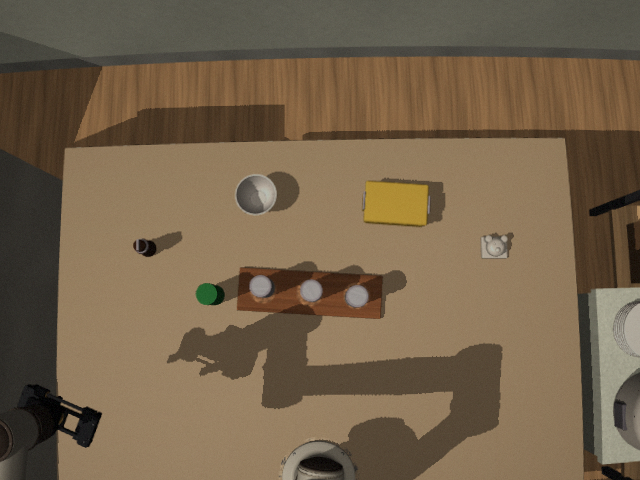

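View pics/scene0.png

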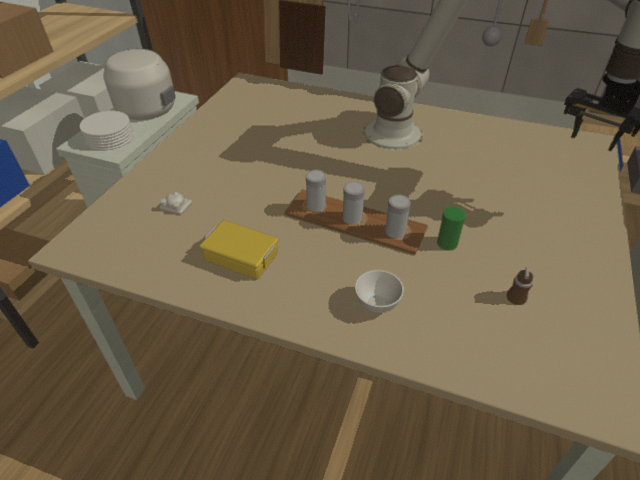

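The top view shows the tin tops at about (261,286), (311,291) and (357,296). The green look-alike is at (209,294), and the board spans (238,268) to (383,318). Next I'll turn these pixels into positions.

```bash
cat > h.py <<'E'
import cv2, numpy as np
from station import sensors, snapshot, get_calibration
def ray(c,uv,z):
    K=np.array([[c['fx'],0,c['cx']],[0,c['fy'],c['cy']],[0,0,1]])
    p=cv2.undistortPoints(np.array(uv,float).reshape(-1,1,2),K,np.array(c['dist'])).reshape(-1,2)
    d=np.c_[p,np.ones(len(p))]@c['pose'][:3,:3].T; o=c['pose'][:3,3]
    return o+d*((z-o[2])/d[:,2])[:,None]
E
python3 - <<'E'
from h import *
c=get_calibration("top"); im=cv2.imread("pics/top0.png"); hsv=cv2.cvtColor(im,cv2.COLOR_BGR2HSV)
roi=np.zeros(im.shape[:2],np.uint8); roi[262:325,190:392]=255
def blobs(m,a):
    for k in cv2.findContours(m&roi,0,2)[0]:
        if cv2.contourArea(k)>a: yield k
m=((hsv[...,1]<50)&(hsv[...,2]>110)).astype(np.uint8)*255
for k in blobs(m,100):
    q,r=cv2.minEnclosingCircle(k); print("tin",np.round(q),round(r,1),cv2.contourArea(k),ray(c,[q],125).round(1)[:,:2])
g=cv2.inRange(hsv,(45,80,30),(85,255,255))
for k in blobs(g,100):
    q,r=cv2.minEnclosingCircle(k); print("green",q,r,ray(c,[q],110).round(1))
b=cv2.inRange(hsv,(0,120,40),(12,255,255)); b=cv2.morphologyEx(b,cv2.MORPH_CLOSE,np.ones((25,25)))
for k in blobs(b,1500):
    bx=cv2.boxPoints(cv2.minAreaRect(k)); P=ray(c,bx,15)[:,:2]; print("board",bx.round().tolist(),P.round(1).tolist(),P.mean(0), [np.linalg.norm(P[i]-P[i-1]).round() for i in range(4)])
E
```

```text
tin [356. 296.] 11.0 345.0 [[ 491.4 -105.6]]
tin [311. 290.] 10.8 330.5 [[507.4  12. ]]
tin [260. 286.] 10.7 329.5 [[521.1 143. ]]
green (207.05882263183594, 294.1176452636719) 11.530864715576172 [[501.3 283.4 110. ]]
board [[237.0, 310.0], [239.0, 267.0], [383.0, 275.0], [380.0, 318.0]] [[460.3, 220.7], [579.9, 213.2], [549.1, -185.7], [430.6, -175.3]] [504.97499888  18.24092784] [np.float64(397.0), np.float64(120.0), np.float64(400.0), np.float64(119.0)]
```

Board yaw is about -0.076. The tins are at L(521,143), M(507,12) and R(491,-106). I'll close the fingers across the row, at tool yaw about -1.65.

```bash
cat >> h.py <<'E'
from scipy.spatial.transform import Rotation as R
def go(x,y,z,yaw=-1.647):
    s=sensors.state(); r=R.from_euler('xyz',s['tool_rot'])
    d=r.inv().apply(np.array([x,y,z])-s['tool_pos'])/120
    t=(r.inv()*R.from_euler('xyz',[np.pi,0,yaw])).as_rotvec(degrees=True)/60
    print('t',round(s['t'],2),'pos',np.round(s['tool_pos'],1),'rot',np.round(s['tool_rot'],3),'F',np.round(s['contact_force'],2),'w',round(s['width'],1),'gf',round(s['grasp_force'],1),'-> travel',d.round(3),'turn',t.round(3))
E
python3 -m crank '{"travel":[[0.2,0.14,0],[0.4,0.28,0],[0.6,0.42,0],[0.8,0.56,0],[0.9,0.63,0]],"turn":[[0,0,0.12],[0,0,0.24],[0,0,0.36],[0,0,0.48],[0,0,0.61]],"grip":[0,0,0,0,0]}'
python3 -c "
from h import *
go(521,143,200)"
```

```text
t: 0.6
tool_pos: [299.5, 471.4, 222.2]
tool_rot: [3.14, -0.001, -1.015]
contact_force: [0.8, 0.1, -0.5]
width: 87.3
grasp_force: 0.0
t 0.6 pos [299.5 471.4 222.2] rot [ 3.140e+00 -1.000e-03 -1.015e+00] F [ 0.79  0.12 -0.46] w 87.3 gf 0.0 -> travel [ 3.298 -0.123  0.188] turn [ 0.001 -0.001  0.604]
```

```bash

python3 -m crank '{"travel":[[0.2,0,0],[0.4,0,0],[0.6,0,0],[0.8,0,0],[1,0,0]],"turn":[[0,0,0.12],[0,0,0.24],[0,0,0.36],[0,0,0.48],[0,0,0.6]],"grip":[0,0,0,0,0]}' >/dev/null
python3 -c "
from h import *
go(521,143,200)"
```

```text
t 1.1 pos [363.  370.9 222.1] rot [ 3.141e+00 -1.000e-03 -1.641e+00] F [1.23 0.57 0.13] w 87.4 gf 0.0 -> travel [ 1.802 -1.447  0.185] turn [ 0.001 -0.001  0.006]
```

```bash

python3 -m crank '{"travel":[[0.18,-0.15,0],[0.36,-0.3,0],[0.54,-0.45,0],[0.72,-0.6,0],[0.9,-0.73,0]],"turn":[[0,0,0],[0,0,0],[0,0,0],[0,0,0],[0,0,0]],"grip":[0,0,0,0,0]}' >/dev/null
python3 -m crank '{"travel":[[0.2,-0.16,0.04],[0.4,-0.32,0.08],[0.6,-0.48,0.12],[0.8,-0.64,0.15],[0.9,-0.72,0.18]],"turn":[[0,0,0],[0,0,0],[0,0,0],[0,0,0],[0,0,0]],"grip":[0,0,0,0,0]}' >/dev/null
python3 -m crank '{"travel":[[0,0,0],[0,0,0],[0,0,0],[0,0,0],[0,0,0]],"turn":[[0,0,0],[0,0,0],[0,0,0],[0,0,0],[0,0,0]],"grip":[0,0,0,0,0]}' >/dev/null
python3 -c "
from h import *
go(521,143,200)
c=get_calibration('wrist'); im=snapshot('wrist')[:,:,::-1]; cv2.imwrite('pics/w1.png',im); print(c)
"
```

```text
t 2.6 pos [522.1 145.9 201.2] rot [-3.141  0.    -1.635] F [ 0.33 -0.05  0.  ] w 86.7 gf 0.0 -> travel [0.025 0.008 0.01 ] turn [-0.     0.     0.012]
{'fx': 342.76972528654926, 'fy': 342.76972528654926, 'cx': 321.7171097497257, 'cy': 238.8132905458054, 'dist': array([-0.06671164,  0.        ,  0.        ,  0.        ,  0.        ]), 'pose': array([[-9.97970400e-01,  6.13436921e-02,  1.70889407e-02,
         5.16821540e+02],
       [ 6.36726646e-02,  9.65196329e-01,  2.53656931e-01,
         7.62124810e+01],
       [-9.33930099e-04,  2.54230208e-01, -9.67143283e-01,
         3.62479283e+02],
       [ 0.00000000e+00,  0.00000000e+00,  0.00000000e+00,
         1.00000000e+00]])}
```

View pics/w1.png

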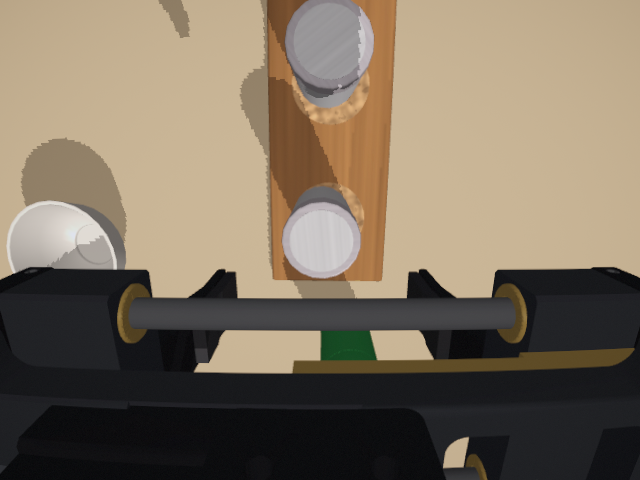

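The wrist view shows the left tin's top at about (321,240), r≈38, and the middle tin's top at about (330,43). The fingers straddle the left tin.

```bash
python3 - <<'E'
from h import *
c=get_calibration('wrist'); im=cv2.imread('pics/w1.png')
hsv=cv2.cvtColor(im,cv2.COLOR_BGR2HSV)
m=((hsv[...,1]<45)&(hsv[...,2]>125)).astype(np.uint8)*255; m[:,:240]=0;m[:,400:]=0;m[290:]=0
for k in cv2.findContours(m,0,2)[0]:
    if cv2.contourArea(k)>1500:
        q,r=cv2.minEnclosingCircle(k); print(np.round(q,1),round(r,1),ray(c,[q],125).round(1))
print(ray(c,[(321.5,240)],125).round(1),ray(c,[(330,43)],125).round(1))
go(521,143,72)
E
```

```text
[321.  239.2] 39.3 [[521.6 138.6 125. ]]
[329.5  51.7] 55.6 [[508.2  15.5 125. ]]
[[521.3 139.2 125. ]] [[507.6  10.3 125. ]]
t 2.65 pos [522.2 145.8 201.2] rot [-3.141  0.    -1.635] F [-0.48  0.28  0.1 ] w 87.1 gf 0.0 -> travel [0.024 0.009 1.077] turn [-0.     0.     0.012]
```

```bash

python3 -m crank '{"travel":[[0.02,0.01,0.1],[0.04,0.01,0.22],[0.04,0.01,0.34],[0.04,0.01,0.46],[0.04,0.01,0.55]],"turn":[[0,0,0],[0,0,0],[0,0,0.01],[0,0,0.01],[0,0,0.01]],"grip":[0,0,0,0,0]}' 30 |tail -4
python3 -m crank '{"travel":[[0,0,0.12],[0,0,0.24],[0,0,0.36],[0,0,0.46],[0,0,0.52]],"turn":[[0,0,0],[0,0,0],[0,0,0],[0,0,0],[0,0,0]],"grip":[0,0,0,0,0]}'|tail -4
python3 -m crank '{"travel":[[0,0,0],[0,0,0],[0,0,0],[0,0,0],[0,0,0]],"turn":[[0,0,0],[0,0,0],[0,0,0],[0,0,0],[0,0,0]],"grip":[0,0.2,0.3,0.4,0.5]}'|tail -4
python3 -c "
from h import *
go(521,141,72)"
```

```text
tool_rot: [3.14, -0.001, -1.647]
contact_force: [-0.5, -0.6, -0.4]
width: 86.9
grasp_force: 0.0
tool_rot: [3.14, -0.001, -1.646]
contact_force: [0.4, -0.2, -0.8]
width: 87.0
grasp_force: 0.0
tool_rot: [-3.141, 0.001, -1.646]
contact_force: [0.1, 0.1, 0.2]
width: 62.7
grasp_force: 0.0
t 4.15 pos [521.1 140.6  73. ] rot [-3.141e+00  1.000e-03 -1.646e+00] F [0.09 0.08 0.15] w 62.7 gf 0.0 -> travel [-0.003  0.001  0.009] turn [-0.001  0.001  0.001]
```

Now close fully, lift 80 mm, hold and weigh.

```bash

python3 -m crank '{"travel":[[0,0,0],[0,0,0],[0,0,0],[0,0,0],[0,0,0]],"turn":[[0,0,0],[0,0,0],[0,0,0],[0,0,0],[0,0,0]],"grip":[0.5,0.7,1,1,1]}'|tail -4
python3 -m crank '{"travel":[[0,0,-0.06],[0,0,-0.15],[0,0,-0.25],[0,0,-0.33],[0,0,-0.37]],"turn":[[0,0,0],[0,0,0],[0,0,0],[0,0,0],[0,0,0]],"grip":[1,1,1,1,1]}'|tail -4
python3 -m crank '{"travel":[[0,0,-0.06],[0,0,-0.14],[0,0,-0.22],[0,0,-0.28],[0,0,-0.3]],"turn":[[0,0,0],[0,0,0],[0,0,0],[0,0,0],[0,0,0]],"grip":[1,1,1,1,1]}'|tail -4
for i in 1 2 3; do python3 -m crank '{"travel":[[0,0,0],[0,0,0],[0,0,0],[0,0,0],[0,0,0]],"turn":[[0,0,0],[0,0,0],[0,0,0],[0,0,0],[0,0,0]],"grip":[1,1,1,1,1]}' | grep contact; python3 -c "from station import sensors;s=sensors.state();print(s['tau'])"; done
python3 -c "
from h import *
cv2.imwrite('pics/l1.png',snapshot('scene')[120:330,230:510,::-1])
go(521,141,72)"
```

```text
tool_rot: [-3.14, 0.001, -1.646]
contact_force: [0.9, -0.7, 3.6]
width: 57.7
grasp_force: 29.9
tool_rot: [-3.14, 0.001, -1.646]
contact_force: [0.8, 0.0, -2.5]
width: 57.5
grasp_force: 29.9
tool_rot: [-3.14, 0.001, -1.646]
contact_force: [-0.5, 0.4, -3.3]
width: 57.5
grasp_force: 29.9
contact_force: [-0.2, 0.2, -3.1]
[-1.56461778e-03 -3.39164114e+01  1.73475426e+01  4.03865978e+00
 -1.81983848e-02 -1.15844873e-04]
contact_force: [-0.1, 0.1, -2.9]
[ 4.44202833e-04 -3.38990593e+01  1.73702395e+01  4.04311806e+00
 -1.53264566e-02  1.20878147e-05]
contact_force: [0.2, 0.0, -2.0]
[ 2.72987918e-04 -3.39080894e+01  1.73713231e+01  4.04303804e+00
 -1.53351773e-02 -3.57788372e-05]
t 7.2 pos [520.9 140.5 153. ] rot [-3.142  0.    -1.646] F [ 0.22  0.49 -2.74] w 57.6 gf 29.9 -> travel [-0.004 -0.     0.675] turn [-0.     0.     0.001]
```

View pics/l1.png

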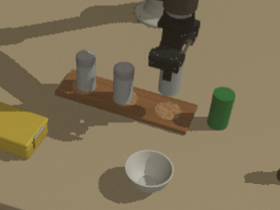

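The left tin is held upright above its cork and weighs about 2.8 N. I'll lower it, release it and rise.

```bash

python3 -m crank '{"travel":[[0,0,0.08],[0,0,0.18],[0,0,0.28],[0,0,0.36],[0,0,0.4]],"turn":[[0,0,0],[0,0,0],[0,0,0],[0,0,0],[0,0,0]],"grip":[1,1,1,1,1]}'|grep contact
python3 -m crank '{"travel":[[0,0,0.07],[0,0,0.14],[0,0,0.2],[0,0,0.24],[0,0,0.26]],"turn":[[0,0,0],[0,0,0],[0,0,0],[0,0,0],[0,0,0]],"grip":[1,1,1,1,1]}'|grep contact
python3 -m crank '{"travel":[[0,0,0.01],[0,0,0.01],[0,0,0.01],[0,0,0.01],[0,0,0.01]],"turn":[[0,0,0],[0,0,0],[0,0,0],[0,0,0],[0,0,0]],"grip":[1,1,1,1,1]}'|grep contact
python3 -m crank '{"travel":[[0,0,0],[0,0,0],[0,0,0],[0,0,0],[0,0,0]],"turn":[[0,0,0],[0,0,0],[0,0,0],[0,0,0],[0,0,0]],"grip":[0.3,0.2,0,0,0]}'|tail -4
python3 -m crank '{"travel":[[0,0,-0.1],[0,0,-0.25],[0,0,-0.45],[0,0,-0.65],[0,0,-0.85]],"turn":[[0,0,0],[0,0,0],[0,0,0],[0,0,0],[0,0,0]],"grip":[0,0,0,0,0]}' |grep contact
python3 -c "
from h import *
go(507.5,11,175)"
```

```text
contact_force: [0.1, 0.3, -2.2]
contact_force: [-0.2, -0.5, -2.0]
contact_force: [-2.5, -0.2, 3.3]
tool_rot: [-3.141, 0.0, -1.646]
contact_force: [-0.6, -0.6, -0.6]
width: 83.2
grasp_force: 0.0
contact_force: [0.4, 0.2, -0.2]
t 9.7 pos [521.  140.5 176.5] rot [-3.141e+00  1.000e-03 -1.646e+00] F [ 0.4   0.19 -0.24] w 86.7 gf 0.0 -> travel [1.085 0.031 0.012] turn [-0.001  0.     0.001]
```

```bash

python3 -m crank '{"travel":[[0.1,0,0],[0.3,0.01,0],[0.55,0.02,0],[0.8,0.03,0],[0.95,0.03,0]],"turn":[[0,0,0],[0,0,0],[0,0,0],[0,0,0],[0,0,0]],"grip":[0,0,0,0,0]}' >/dev/null
python3 -m crank '{"travel":[[0.08,0,0],[0.135,0,0],[0.135,0,0],[0.135,0,0],[0.135,0,0]],"turn":[[0,0,0],[0,0,0],[0,0,0],[0,0,0],[0,0,0]],"grip":[0,0,0,0,0]}' >/dev/null
python3 - <<'E'
from h import *
go(507.5,11,72)
c=get_calibration('wrist'); im=np.ascontiguousarray(snapshot('wrist')[:,:,::-1]); cv2.imwrite('pics/w2.png',im)
g=cv2.medianBlur(cv2.cvtColor(im,cv2.COLOR_BGR2GRAY),5)
h=cv2.HoughCircles(g,cv2.HOUGH_GRADIENT,1.2,60,param1=100,param2=30,minRadius=30,maxRadius=60)
for q in h[0][:6]: print(q.round(),ray(c,[q[:2]],125).round(1))
E
```

```text
t 10.7 pos [507.6  11.6 174.5] rot [ 3.142  0.    -1.645] F [ 0.88  0.68 -0.13] w 86.9 gf 0.0 -> travel [0.005 0.001 0.854] turn [0.    0.    0.001]
[321. 255.  42.] [[507.1   7.8 125. ]]
[340.  57.  57.] [[ 487.5 -108.6  125. ]]
[478. 315.  43.] [[402.6  59.1 125. ]]
```

View pics/w2.png

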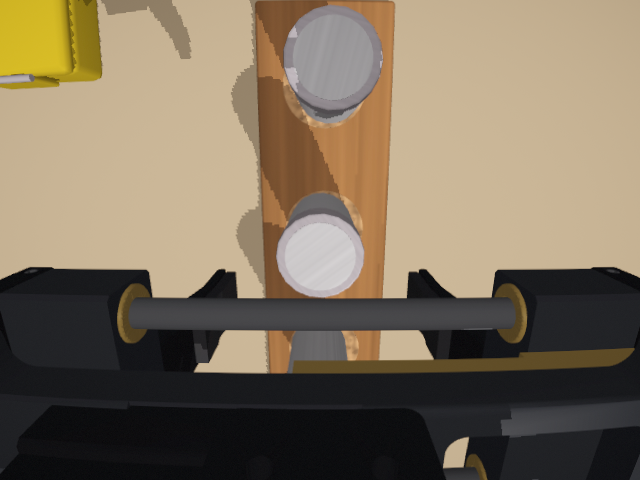

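The middle tin's top is at (321,255), nearly centred between the fingers. The right tin is at (333,58). I'll descend with a +2 mm correction, grip and lift.

```bash

python3 -m crank '{"travel":[[0.02,0,0.1],[0.02,0,0.2],[0.02,0,0.3],[0.02,0,0.4],[0.02,0,0.45]],"turn":[[0,0,0],[0,0,0],[0,0,0],[0,0,0],[0,0,0]],"grip":[0,0,0,0,0]}' |grep contact
python3 -m crank '{"travel":[[0,0,0.1],[0,0,0.2],[0,0,0.3],[0,0,0.37],[0,0,0.4]],"turn":[[0,0,0],[0,0,0],[0,0,0],[0,0,0],[0,0,0]],"grip":[0,0,0,0,0]}'|grep contact
python3 -m crank '{"travel":[[0,0,0],[0,0,0],[0,0,0],[0,0,0],[0,0,0]],"turn":[[0,0,0],[0,0,0],[0,0,0],[0,0,0],[0,0,0]],"grip":[0,0.2,0.3,0.4,0.5]}'|grep contact
python3 -m crank '{"travel":[[0,0,0],[0,0,0],[0,0,0],[0,0,0],[0,0,0]],"turn":[[0,0,0],[0,0,0],[0,0,0],[0,0,0],[0,0,0]],"grip":[0.5,0.7,1,1,1]}'|tail -4
python3 -m crank '{"travel":[[0,0,-0.06],[0,0,-0.15],[0,0,-0.25],[0,0,-0.33],[0,0,-0.37]],"turn":[[0,0,0],[0,0,0],[0,0,0],[0,0,0],[0,0,0]],"grip":[1,1,1,1,1]}'|tail -4
python3 -m crank '{"travel":[[0,0,-0.06],[0,0,-0.14],[0,0,-0.22],[0,0,-0.28],[0,0,-0.3]],"turn":[[0,0,0],[0,0,0],[0,0,0],[0,0,0],[0,0,0]],"grip":[1,1,1,1,1]}'|tail -4
for i in 1 2 3; do python3 -m crank '{"travel":[[0,0,0],[0,0,0],[0,0,0],[0,0,0],[0,0,0]],"turn":[[0,0,0],[0,0,0],[0,0,0],[0,0,0],[0,0,0]],"grip":[1,1,1,1,1]}' | grep contact; python3 -c "from station import sensors;s=sensors.state();print(s['tau'])"; done
python3 -c "
from h import *
go(507.5,10,72)"
```

```text
contact_force: [-0.4, 0.5, -0.1]
contact_force: [0.1, 0.4, 0.2]
contact_force: [0.8, -0.2, 0.1]
tool_rot: [-3.141, 0.0, -1.646]
contact_force: [1.5, 0.3, 2.0]
width: 57.7
grasp_force: 29.9
tool_rot: [-3.139, 0.001, -1.646]
contact_force: [1.0, 0.1, -0.9]
width: 57.7
grasp_force: 29.9
tool_rot: [-3.14, 0.001, -1.646]
contact_force: [0.1, 0.6, -1.8]
width: 57.6
grasp_force: 29.9
contact_force: [-0.0, 0.2, -1.7]
[-5.70400734e-04 -3.05153239e+01  1.68105143e+01  3.86928990e+00
  1.78670482e-03 -9.65183926e-05]
contact_force: [0.2, -0.0, -2.4]
[-8.02244940e-04 -3.04964554e+01  1.68321508e+01  3.87355372e+00
  4.23371413e-03 -2.26109717e-05]
contact_force: [1.1, -0.7, -1.8]
[ 2.38933200e-03 -3.05058038e+01  1.68329716e+01  3.87370482e+00
  4.27352206e-03  2.75407251e-05]
t 15.25 pos [507.3   8.5 152.9] rot [ 3.142 -0.    -1.646] F [ 1.13 -0.72 -1.76] w 57.5 gf 29.9 -> travel [-0.012 -0.001  0.675] turn [ 0.    -0.     0.001]
```

Middle is about 1.9 N, so the right one should be the heaviest. I'll put this one back.

```bash
python3 -c "
from h import *
w=get_calibration('wrist')
p=w['pose'].copy(); p[2,3]+=174.5-152.9; p[1,3]+=3.1
w['pose']=p; print('right tin', ray(w,[(333,58),(321,255)],125).round(1))"
python3 -m crank '{"travel":[[0,0,0.08],[0,0,0.18],[0,0,0.28],[0,0,0.36],[0,0,0.4]],"turn":[[0,0,0],[0,0,0],[0,0,0],[0,0,0],[0,0,0]],"grip":[1,1,1,1,1]}'|grep contact
python3 -m crank '{"travel":[[0,0,0.07],[0,0,0.14],[0,0,0.2],[0,0,0.24],[0,0,0.26]],"turn":[[0,0,0],[0,0,0],[0,0,0],[0,0,0],[0,0,0]],"grip":[1,1,1,1,1]}'|grep contact
python3 -m crank '{"travel":[[0,0,0.01],[0,0,0.01],[0,0,0.01],[0,0,0.01],[0,0,0.01]],"turn":[[0,0,0],[0,0,0],[0,0,0],[0,0,0],[0,0,0]],"grip":[1,1,1,1,1]}'|grep contact
python3 -m crank '{"travel":[[0,0,0],[0,0,0],[0,0,0],[0,0,0],[0,0,0]],"turn":[[0,0,0],[0,0,0],[0,0,0],[0,0,0],[0,0,0]],"grip":[0.3,0.2,0,0,0]}'|tail -4
python3 -m crank '{"travel":[[0,0,-0.1],[0,0,-0.25],[0,0,-0.45],[0,0,-0.65],[0,0,-0.85]],"turn":[[0,0,0],[0,0,0],[0,0,0],[0,0,0],[0,0,0]],"grip":[0,0,0,0,0]}' |grep contact
python3 -c "
from h import *
go(491.5,-107,175)"
```

```text
right tin [[ 491.1 -108.2  125. ]
 [ 506.8    7.9  125. ]]
contact_force: [-0.2, 0.0, -2.6]
contact_force: [-0.9, 0.6, -2.0]
contact_force: [-1.7, -0.4, 1.6]
tool_rot: [-3.141, 0.0, -1.646]
contact_force: [-0.6, 0.2, 0.8]
width: 83.5
grasp_force: 0.0
contact_force: [0.1, 0.5, 1.0]
t 17.75 pos [507.3   8.5 176.5] rot [-3.141  0.    -1.646] F [0.07 0.46 1.04] w 87.1 gf 0.0 -> travel [0.97  0.059 0.012] turn [-0.001  0.     0.001]
```

```bash

python3 -m crank '{"travel":[[0.1,0.01,0],[0.3,0.02,0],[0.55,0.03,0],[0.8,0.05,0],[0.97,0.06,0]],"turn":[[0,0,0],[0,0,0],[0,0,0],[0,0,0],[0,0,0]],"grip":[0,0,0,0,0]}' >/dev/null
python3 -m crank '{"travel":[[0,0,0],[0,0,0],[0,0,0],[0,0,0],[0,0,0]],"turn":[[0,0,0],[0,0,0],[0,0,0],[0,0,0],[0,0,0]],"grip":[0,0,0,0,0]}' >/dev/null
python3 - <<'E'
from h import *
go(491.5,-107,72)
c=get_calibration('wrist'); im=np.ascontiguousarray(snapshot('wrist')[:,:,::-1]); cv2.imwrite('pics/w3.png',im)
g=cv2.medianBlur(cv2.cvtColor(im,cv2.COLOR_BGR2GRAY),5)
h=cv2.HoughCircles(g,cv2.HOUGH_GRADIENT,1.2,60,param1=100,param2=30,minRadius=30,maxRadius=60)
for q in h[0][:6]: print(q.round(),ray(c,[q[:2]],125).round(1))
E
```

```text
t 18.75 pos [ 491.4 -106.4  174.6] rot [ 3.142  0.    -1.645] F [ 0.23 -0.62 -0.04] w 87.1 gf 0.0 -> travel [ 0.005 -0.001  0.855] turn [0.    0.    0.002]
[316. 254.  39.] [[ 494.  -111.1  125. ]]
[479. 315.  43.] [[385.5 -58.7 125. ]]
```

View pics/w3.png

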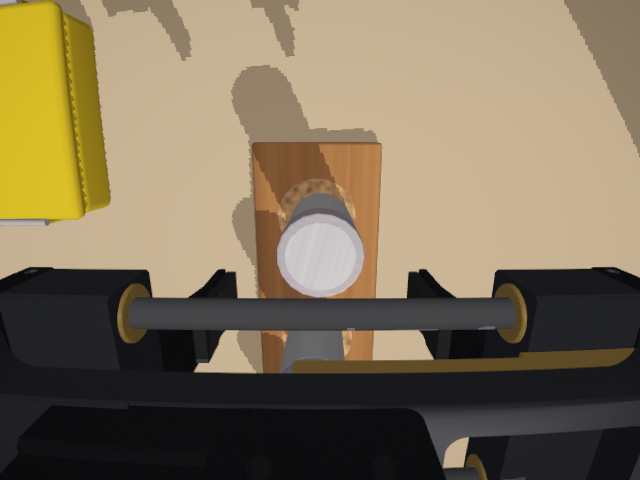

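The right tin's top is at (320,255), centred between the fingers as before. I'll repeat the same grip and lift.

```bash

python3 -m crank '{"travel":[[0.02,0,0.1],[0.02,0,0.2],[0.02,0,0.3],[0.02,0,0.4],[0.02,0,0.45]],"turn":[[0,0,0],[0,0,0],[0,0,0],[0,0,0],[0,0,0]],"grip":[0,0,0,0,0]}' |grep contact
python3 -m crank '{"travel":[[0,0,0.1],[0,0,0.2],[0,0,0.3],[0,0,0.37],[0,0,0.4]],"turn":[[0,0,0],[0,0,0],[0,0,0],[0,0,0],[0,0,0]],"grip":[0,0,0,0,0]}'|grep contact
python3 -m crank '{"travel":[[0,0,0],[0,0,0],[0,0,0],[0,0,0],[0,0,0]],"turn":[[0,0,0],[0,0,0],[0,0,0],[0,0,0],[0,0,0]],"grip":[0,0.2,0.3,0.4,0.5]}'|grep contact
python3 -m crank '{"travel":[[0,0,0],[0,0,0],[0,0,0],[0,0,0],[0,0,0]],"turn":[[0,0,0],[0,0,0],[0,0,0],[0,0,0],[0,0,0]],"grip":[0.5,0.7,1,1,1]}' 35|tail -4
python3 -m crank '{"travel":[[0,0,-0.06],[0,0,-0.15],[0,0,-0.25],[0,0,-0.33],[0,0,-0.37]],"turn":[[0,0,0],[0,0,0],[0,0,0],[0,0,0],[0,0,0]],"grip":[1,1,1,1,1]}'|tail -4
python3 -m crank '{"travel":[[0,0,-0.06],[0,0,-0.14],[0,0,-0.22],[0,0,-0.28],[0,0,-0.3]],"turn":[[0,0,0],[0,0,0],[0,0,0],[0,0,0],[0,0,0]],"grip":[1,1,1,1,1]}'|tail -4
for i in 1 2 3; do python3 -m crank '{"travel":[[0,0,0],[0,0,0],[0,0,0],[0,0,0],[0,0,0]],"turn":[[0,0,0],[0,0,0],[0,0,0],[0,0,0],[0,0,0]],"grip":[1,1,1,1,1]}' | grep contact;  done
python3 -c "
from h import *
go(491.5,-109,245)"
```

```text
contact_force: [0.2, -0.5, 0.2]
contact_force: [0.3, -0.1, -0.4]
contact_force: [-0.7, -0.4, -1.3]
tool_rot: [-3.14, 0.0, -1.646]
contact_force: [2.0, -0.1, 1.4]
width: 57.5
grasp_force: 35.0
tool_rot: [-3.141, 0.0, -1.647]
contact_force: [0.3, -0.2, -4.6]
width: 57.2
grasp_force: 35.0
tool_rot: [-3.14, 0.0, -1.646]
contact_force: [0.4, 0.2, -4.2]
width: 57.8
grasp_force: 35.0
contact_force: [0.4, 0.1, -5.8]
contact_force: [0.6, 0.7, -5.1]
contact_force: [0.4, -0.4, -5.1]
t 23.3 pos [ 491.1 -109.4  152.9] rot [ 3.142  0.    -1.646] F [ 0.44 -0.35 -5.14] w 57.5 gf 35.0 -> travel [-0.003 -0.003 -0.767] turn [0.    0.    0.001]
```

Right is about 5 N, clearly the heaviest. I'll lift it another 92 mm and check.

```bash

python3 -m crank '{"travel":[[0,0,-0.08],[0,0,-0.2],[0,0,-0.3],[0,0,-0.38],[0,0,-0.42]],"turn":[[0,0,0],[0,0,0],[0,0,0],[0,0,0],[0,0,0]],"grip":[1,1,1,1,1]}'|grep contact
python3 -m crank '{"travel":[[0,0,-0.08],[0,0,-0.18],[0,0,-0.26],[0,0,-0.32],[0,0,-0.35]],"turn":[[0,0,0],[0,0,0],[0,0,0],[0,0,0],[0,0,0]],"grip":[1,1,1,1,1]}'|grep contact
for i in 1 2; do python3 -m crank '{"travel":[[0,0,0],[0,0,0],[0,0,0],[0,0,0],[0,0,0]],"turn":[[0,0,0],[0,0,0],[0,0,0],[0,0,0],[0,0,0]],"grip":[1,1,1,1,1]}' | grep contact;  done
python3 -c "
from h import *
cv2.imwrite('pics/end.png',snapshot('scene')[:,:,::-1])
go(491.5,-109,245)"
```

```text
contact_force: [-0.3, 0.4, -5.9]
contact_force: [0.2, -0.4, -4.3]
contact_force: [-1.8, -0.7, -4.7]
contact_force: [-0.1, 0.4, -4.4]
t 25.35 pos [ 491.1 -109.4  245.4] rot [-3.142 -0.    -1.646] F [-0.18  0.57 -5.49] w 57.3 gf 35.0 -> travel [-0.004 -0.003  0.003] turn [-0.    -0.     0.001]
```

View pics/end.png

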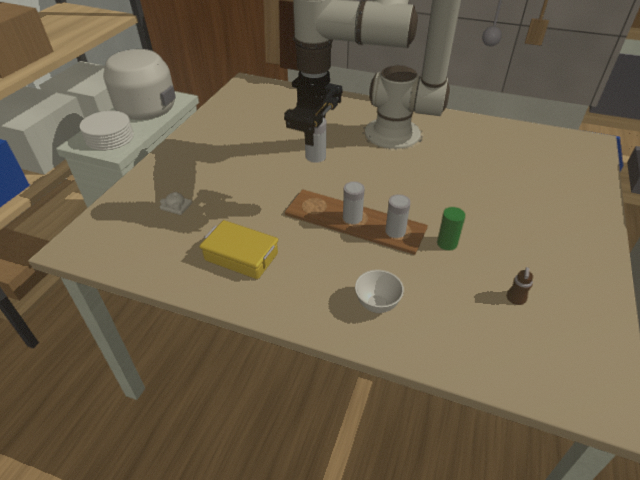

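The right tin is held high and upright at about (316,145). The other two stand in place at (353,203) and (398,217), and nothing else has moved.

```bash
python3 -c "
from station import manip
print(manip.finish_job())"
```

```text
the job is handed in; nothing more can be done
None
```

I lifted and weighed all three tins in order (left about 2.8 N, middle 1.9 N, right 5 N) and handed the job in with the right-hand tin, the heaviest, held upright about 17 cm above the board and the other two standing in their places; the hand-in returned no verdict.

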